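# Find the shaft's flat and hold a belt pulley on it for its set screw

### The arm

A 7-joint arm with a two-finger parallel gripper is mounted at the origin on a cart in front of the work surface, level with it; the furniture and walls round the work are solid. World frame = base frame: x ahead of the robot, y to its left, z up, the work surface at z = 0. Lengths are in m, angles in rad, forces in N, time in s.
With the tool pointing down it reaches from about 0.4 to 0.875 m from the base axis. Payload 19.3 kg.
Tool frame: the origin (TCP) lies midway between the tips of the shut fingers; the grasp point (between the pads) lies 19 mm behind it; z points along the fingers, y is the direction in which the jaws open and shut (so a half turn about z gives the same grasp; the last joint's range is limited). The gripper opens to 85 mm and grips with 20 to 120 N. Pads are 22 mm wide; open, the fingers measure 114 mm over their backs; the gripper's body (76 mm by 85 mm) begins 54 mm behind the grasp point. The pads swing forward as they close: fully open they stand 13 mm farther back than shut.
Start: joints at [1.233, 0.521, -0.036, 1.599, 0.021, 1.021, -0.113], TCP at [0.165, -0.603, 0.231] pointing down, gripper open.
Joint ranges: [-2.91, 2.91], [-0.3, 2.13], [-1.5, 1.42], [0.17, 2.43], [-1.26, 4.41], [0.16, 1.93], [-2.52, 2.52]. Speed limits (rad/s): [1.89, 1.89, 2.39, 2.39, 3.01, 3.01, 3.01].

### API

Orientations are given as [roll, pitch, yaw] about the fixed x, y, z axes, in that order (R = Rz(yaw) Ry(pitch) Rx(roll)).
In Python, from workcell import telemetry, cams, workorder gives the robot as it stands. The module is installed in compiled form; this text tells all that it offers.
- The arm moves only by the tool apply_moves, never from a script. Its argument "steps" is a list of rows, each a list of 4 numbers: the shift along the tool's x, y, z in cm, then the turn about the tool's z in rad. A call has exactly 10 rows; each row is the pose to reach, as a shift and turn from the pose commanded when the call began, along the tool's axes at that moment; what a row does not reach only later rows make up. A row lasts 1/12 s, in which the tool goes at most 41.7 mm and 7.16 degrees, less where a joint would pass 70% of its speed; a pose out of reach is approached as far as the arm can. A call with a gripper value outside its range is refused whole. "claw" is the closure, from 0 (fully open) to 1 (shut), set as the call begins (left out, the last holds). The fingers move at their own pace and stop on an object; "force" is the grip in N (left out, the last holds). Time passes only in rows, so rows that repeat a pose let the fingers close, or fill a call up. It gives the time, the measured TCP pose, the force and the opening at its end, in the units of the state.
- telemetry.observe(): the state, without advancing time (a new reading comes with each control period).
- cams.grab_frame(name): name is "side" or "top"; returns a dict with "color" (420x560x3 uint8, red, green, blue), "mtx" (3x3 intrinsics, pixels), "eye" and "orientation" of the camera in the world. Camera axes: x right, y down, z forward; pixel columns grow to the right and rows downward; lengths in m; the calibration is good to about 2 mm. A picture is of the moment at which its call begins. There is no depth.
- workorder.job_done(): hands the job in, once; it reports no verdict.
Trained networks look in the newest picture that a camera, given by its name, has taken for a name from the list of things; names that differ only in an ending like _2 or _b are one class to them, and where a whole thing is asked for, a point or a joint stands for the part that bears it (a point fixed in the world has none). Each returns a list of dicts, best first, with "score" (0 to 1); they miss things now and then, are a little off and sometimes report something else, mostly with a low value. They report only what shows in the picture. A call takes as long as a camera call. They do not tell look-alikes from the thing itself.
- cams.find_in(camera, name): "box" ([left, top, width, height] in pixels, round what is visible of it).
- cams.pinpoint(camera, name): "uv" ([column, row] in pixels: a listed point, or the origin of a listed thing).
The state is a dict: "clock": time; "qpos": joint angles; "qd": joint speeds; "joint_efforts": joint torques, N m; "position": TCP position; "tool_rot": TCP orientation; "force": force on the tool from outside, world axes, zero at the start; "moment": the same for the moment, N m; "grip_width": finger opening in m.
Only numpy, scipy, OpenCV 4.12 (cv2) and the standard library are available. Lean on these libraries where they do the work, as an engineer would, in place of code of your own. Each camera call takes 0.05 s, during which the arm holds its last target. There are 200 camera calls.

### The job

Secure the bench drive on its foot plate first: push its black captive wing knob down and turn it clockwise about a quarter turn until it catches and stays down when let go. Then pinch the bare output shaft, feel for its flat and turn the shaft until the flat faces the hole in the guard sheet. Pick up the toothed pulley, lower it, hub up, over the shaft with its set screw towards the hole and finish still holding it there: screw level with the hole and pressed gently against the flat, pulley clear of the bearing below, so that a colleague can tighten the screw through the hole; leave the other things on the bench alone.

Things in the scene. Friction and masses are not known exactly. Their poses are not given: they have to be found in the camera images.
- drive: fixed bench drive: grey gear housing (92 x 100 mm, top 55 mm above the bench) on a steel foot plate. Origin: on the bench under the shaft's axis, z up. On its -y side an upright guard sheet (66 mm wide, top at 113 mm, inner face 63 mm from the shaft's axis); on its -x side a low flange (74 mm wide, top at 30 mm) with the knob. A bearing boss (25 mm wide) surrounds the shaft up to 69 mm
- key_hole (a point): centre of the round 16 mm hole in the guard sheet: 65 mm from the shaft's axis in the drive's -y direction, 100 mm above the bench
- spindle_turn (a joint): angle of the output shaft: 0 when its flat faces the hole in the guard, growing counterclockwise seen from above; it starts between -1.5 and -0.4 (flat towards the -x, knob side). It turns with a drag of 0.05 N m and stays where it is left
- spindle: the bare vertical steel shaft, 14 mm in diameter with one flat cut 3.5 mm deep (10.5 mm across the flat, 14 mm elsewhere; pinched, the opening reads 1 to 2 mm less). Origin: on its axis, 75 mm above the bench, where the flat begins; the flat faces the body's own -y and runs up to the shaft's end, 46 mm above the origin (121 mm above the bench); the last 5 mm are a cone that narrows to 9 mm
- knob_turn (a joint): turn of the captive knob, growing clockwise seen from above, range 0 to 1.6 rad; starts at 0 to 0.15. Its hidden lug can pass under the thread only while the knob is pushed down by 4 mm or more, and is caught beyond 1.0 rad; turn to about 1.4
- knob_push (a joint): how far the captive knob is pushed down, 0 to 7 mm (in m), against a spring of 6 N (up) to 10 N (down); once caught it stays 4 to 5 mm down by itself
- knob: the black wing knob: two wings, together 37 mm long along its own x and 12 mm thick along its own y, 24 mm tall. Origin on its axis, 17 mm below the wings' lower edge; own x points from the robot to the shaft (drive's x) at turn 0
- knob_grip (a point): the point to grip on the knob: on its axis, 95 mm from the shaft in the drive's -x direction, 64 mm above the bench when up; the wings reach from 17 mm below this point to 7 mm above
- pulley: the loose aluminium belt pulley, 0.1 to 0.16 kg, standing on the bench hub up: toothed part 44 mm in diameter and 12 mm tall, above it a hub 30 mm in diameter up to 34 mm; bore 16.8 mm right through. Origin: centre of its underside; the set screw points along its own -y. Grip the hub along the pulley's own x, so that the set screw stays free
- set_screw: slotted set screw in the pulley's hub. Origin: on the pulley's axis at the screw's height, 23 mm above the underside; the screw lies along its own -y. Its head (8 mm wide) ends 22 mm from the axis; its tip (4 mm wide) stands out into the bore to 4.3 mm from the axis, so the pulley goes down only with the tip over the flat, with about 0.8 mm of play
- screwdriver: bystander: screwdriver, 24 x 166 x 24 mm, lying on the bench
- tape_roll: bystander: white roll of tape, 51 x 51 x 20 mm, lying flat
- stopper: bystander: glass stopper, 25 x 25 x 44 mm, standing
- clip: bystander: small joint clip, 30 x 27 x 17 mm
Not all that is in view belongs to the job. Of the things shaped like the pulley, the aluminium one is meant.

How it is judged:
On the way, in this order (a step that is already met when the one before it is completed fails the run):
1. the captive knob has been pushed down, turned clockwise and stays caught with the fingers off it (value of joint knob_turn above 1 rad and value of joint knob_push above 0.003 m and contact force between the fingers and knob below 0.2 N), for 0.3 s.
2. the fingers pinch the bare shaft with its flat facing the hole in the guard (value of joint spindle_turn between -0.17 and 0.17 rad and contact force between the fingers and spindle above 3 N and horizontal distance between pulley and spindle above 0.08 m), for 0.2 s.
At the end, for the whole second after the job is handed in: The fingers hold the pulley hub up on the shaft, 5 mm or less off the hole's height and 0.25 rad or less off its direction, set screw pressing on the flat (0.8 to 25 N), so its underside is at least 3 mm clear of the bearing; tilt under 0.12 rad, knob still caught (value of joint knob_turn above 1 rad and value of joint knob_push above 0.003 m and value of joint spindle_turn between -0.25 and 0.25 rad and angle between the y axis of pulley and the y axis of drive, either way round below 0.25 rad and angle between pulley's own z axis and vertical below 0.12 rad and horizontal distance between pulley and spindle below 0.004 m and z of set_screw in the frame of drive between 0.095 and 0.105 m and contact force between set_screw and spindle between 0.8 and 25 N and contact force between the fingers and pulley above 3 N); the arm keeps its last pose, push and grip.
It fails at once if a bystander on the bench was moved by more than 3 cm (distance of any of screwdriver, tape_roll, stopper, clip from where it was at the start of the episode above 0.03 m).
It also fails if it takes over 64 s, if anything falls off the work surface, if the arm or the gripper's body presses on something with over 40 N, if the wrist force passes 120 N, or if a joint passes its speed limit or range.

## Working session

There is one attempt and no reset: what is moved stays moved. The work goes in short steps, Python scripts to look and compute and a tool call to move; the robot and the scene stay as the last step left them, time stands still between calls to the robot, and variables do not carry over. Pictures are saved under pics/ and viewed, about 8 in all and at most 12, crops included, and the job is handed in when it is done.

Besides the shell and the picture viewer there is one more tool, called as name([rows], argument=value, ...), one row to a line, values as JSON. apply_moves: Moves the arm, as the interface text tells. Its arguments: {"type":"object","properties":{"steps":{"type":"array"},"claw":{"type":"number"},"force":{"type":"number"}},"required":["steps"]}

```bash
mkdir -p pics; cat > h.py <<'E'
import numpy as np, cv2
from workcell import telemetry, cams, workorder
from scipy.spatial.transform import Rotation as R
def rot(o):
    o=np.array(o,float)
    if o.shape==(3,3): return o
    return R.from_quat(o).as_matrix() if o.size==4 else R.from_euler('xyz',o).as_matrix()
def ray(f,uv):
    d=rot(f['orientation'])@np.linalg.inv(np.array(f['mtx']))@np.array([uv[0],uv[1],1.]); return np.array(f['eye']),d/np.linalg.norm(d)
def atz(f,uv,z):
    e,d=ray(f,uv); return e+d*(z-e[2])/d[2]
def tri(rs):
    A=sum(np.eye(3)-np.outer(d,d) for e,d in rs); b=sum((np.eye(3)-np.outer(d,d))@e for e,d in rs)
    return np.linalg.solve(A,b)
def proj(f,p):
    c=np.array(f['mtx'])@rot(f['orientation']).T@(np.array(p)-np.array(f['eye'])); return c[:2]/c[2]
E
python3 - <<'E'
from h import *
np.set_printoptions(precision=4,suppress=True)
s=telemetry.observe(); print(s)
F={}
for c in('top','side'):
    f=cams.grab_frame(c);F[c]=f;cv2.imwrite(f'pics/{c}0.png',f['color'][:,:,::-1]);print(c,f['eye'],f['orientation'],f['mtx'])
for n in['key_hole','knob_grip','knob','spindle','drive','pulley','set_screw','screwdriver','tape_roll','stopper','clip']:
    for c in F:
        print(n,c,[(np.round(r['uv']).tolist(),round(r['score'],2)) for r in cams.pinpoint(c,n)][:4])
E
```

```text
{'clock': 0.0, 'qpos': array([ 1.2328,  0.522 , -0.0364,  1.6   ,  0.0212,  1.0211, -0.1128]), 'qd': array([-0.001 , -0.0007,  0.0003,  0.0013,  0.0001, -0.0002, -0.0024]), 'joint_efforts': array([ -0.0006, -92.7127,   1.9794, -36.9937,   0.0178,   0.0081,
         0.    ]), 'position': array([ 0.1653, -0.6024,  0.2307]), 'tool_rot': array([-3.1405,  0.    ,  0.2678]), 'force': array([-0.2545, -0.555 ,  0.3845]), 'moment': array([0.0139, 0.0193, 0.0162]), 'grip_width': 0.08534194833247093}
top [ 0.3491 -0.2379  0.942 ] [-3.0202 -0.0389 -1.5585] [[426.8968   0.     273.1947]
 [  0.     426.8968 214.372 ]
 [  0.       0.       1.    ]]
side [ 0.2383 -0.9787  0.452 ] [-2.0131  0.0116 -0.3135] [[407.185    0.     287.5535]
 [  0.     407.185  206.1481]
 [  0.       0.       1.    ]]
key_hole top [([274.0, 135.0], 0.91)]
key_hole side [([351.0, 194.0], 0.9), ([314.0, 263.0], 0.25)]
knob_grip top []
knob_grip side [([298.0, 206.0], 0.58)]
knob top [([243.0, 194.0], 0.61)]
knob side [([299.0, 222.0], 0.61)]
spindle top [([306.0, 295.0], 0.69), ([239.0, 145.0], 0.52)]
spindle side [([338.0, 192.0], 0.7)]
drive top [([236.0, 154.0], 0.65)]
drive side []
pulley top [([180.0, 173.0], 0.72), ([292.0, 248.0], 0.6), ([256.0, 253.0], 0.53)]
pulley side [([266.0, 270.0], 0.88), ([299.0, 207.0], 0.64)]
set_screw top []
set_screw side []
screwdriver top []
screwdriver side [([313.0, 265.0], 0.96)]
tape_roll top [([183.0, 237.0], 0.65)]
tape_roll side [([245.0, 212.0], 0.83), ([300.0, 219.0], 0.64)]
stopper top [([305.0, 295.0], 0.45)]
stopper side [([208.0, 290.0], 0.64)]
clip top [([333.0, 264.0], 0.66), ([309.0, 294.0], 0.6)]
clip side [([254.0, 301.0], 0.7), ([209.0, 290.0], 0.58)]
```

View pics/top0.png

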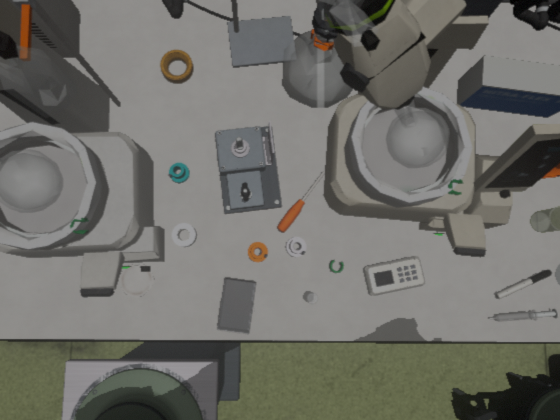

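View pics/side0.png

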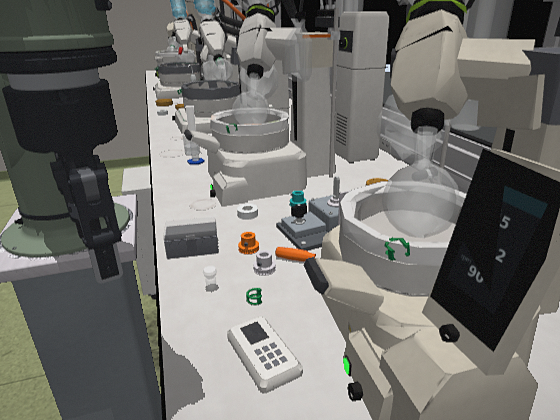

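Top: the drive is at about (245,165) with shaft (240,147) and knob (245,190). The guard is on the right at (268,145), the aluminium pulley at (296,246), the orange one at (258,252) and the teal one at (179,172). The side view shows the aluminium pulley at (264,260) and the hole area at (351,194). I'll zoom in next.

```bash
python3 - <<'E'
from h import *
t=cv2.imread('pics/top0.png');s=cv2.imread('pics/side0.png')
a=cv2.resize(t[115:275,205:325],None,fx=3.7,fy=3.7,interpolation=cv2.INTER_CUBIC)
b=cv2.resize(s[165:285,230:360],None,fx=2.7,fy=2.7,interpolation=cv2.INTER_CUBIC)
c=np.zeros((592,800,3),np.uint8);c[:a.shape[0],:a.shape[1]]=a[:, :];c[:b.shape[0],446:446+b.shape[1]]=b[:,:354]
cv2.imwrite('pics/z0.png',c)
np.set_printoptions(precision=4,suppress=True)
T=cams.grab_frame('top');S=cams.grab_frame('side')
kh=tri([ray(T,(274,135)),ray(S,(351,194))]);print('keyhole',kh)
for n in['key_hole','knob_grip','knob','spindle','pulley','set_screw','spindle','drive']:
  for c,f in(('top',T),('side',S)):
    print(n,c,[(np.round(r['uv'],1).tolist(),round(r['score'],2)) for r in cams.pinpoint(c,n)][:4],[(np.round(r['box'],1).tolist(),round(r['score'],2)) for r in cams.find_in(c,n)][:4])
print('shaft top',atz(T,(239,145),.121),'knob',atz(T,(243,189),.071),'pulley',atz(T,(296,246),.034), atz(S,(263,257),.034))
E
```

```text
keyhole [ 0.6096 -0.2677  0.1054]
key_hole top [([273.8, 137.2], 0.95), ([335.0, 263.7], 0.55)] [([216.1, 123.1, 65.7, 90.5], 0.61)]
key_hole side [([353.6, 196.1], 0.8)] [([277.5, 176.1, 71.5, 76.1], 0.66)]
knob_grip top [([245.0, 191.1], 0.66)] [([243.2, 182.9, 8.2, 17.0], 0.55)]
knob_grip side [([297.1, 208.3], 0.52)] [([235.5, 200.9, 20.0, 17.6], 0.56), ([290.6, 205.4, 14.9, 15.7], 0.38)]
knob top [([239.5, 193.6], 0.68)] []
knob side [([295.6, 221.4], 0.6)] [([290.5, 202.3, 16.2, 19.5], 0.57)]
spindle top [([238.5, 146.0], 0.53)] [([234.7, 135.8, 12.7, 17.0], 0.57)]
spindle side [([333.7, 195.1], 0.64), ([263.3, 268.0], 0.48)] [([332.2, 175.9, 8.4, 21.4], 0.47)]
pulley top [([179.6, 172.7], 0.89), ([256.7, 253.2], 0.75), ([291.7, 246.3], 0.6)] [([170.5, 161.9, 20.3, 20.1], 0.78), ([283.9, 239.9, 23.6, 19.2], 0.64), ([246.3, 241.2, 22.3, 18.6], 0.63)]
pulley side [([248.2, 249.7], 0.86), ([298.7, 207.0], 0.66)] [([252.4, 252.2, 22.8, 26.3], 0.7), ([235.5, 233.8, 24.4, 22.5], 0.68), ([290.0, 193.8, 15.6, 14.0], 0.59), ([290.5, 204.4, 15.8, 17.0], 0.21)]
set_screw top [] []
set_screw side [] []
spindle top [([238.5, 146.0], 0.53)] [([234.7, 135.8, 12.7, 17.0], 0.57)]
spindle side [([333.7, 195.1], 0.64), ([263.3, 268.0], 0.48)] [([332.2, 175.9, 8.4, 21.4], 0.47)]
drive top [([239.3, 155.0], 0.62), ([243.1, 145.8], 0.45)] [([209.4, 122.6, 70.3, 90.2], 0.92)]
drive side [([331.1, 226.8], 0.75), ([300.0, 219.8], 0.66)] [([276.3, 181.3, 71.9, 64.6], 0.79), ([333.8, 176.9, 7.1, 19.3], 0.71)]
shaft top [ 0.5864 -0.1995  0.121 ] knob [ 0.5076 -0.2075  0.071 ] pulley [ 0.3933 -0.3213  0.034 ] [ 0.3922 -0.337   0.034 ]
```

View pics/z0.png

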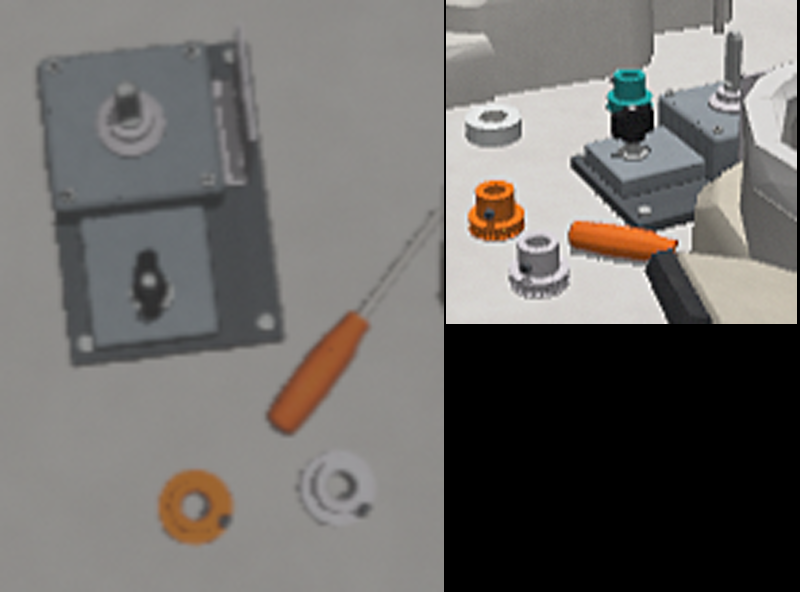

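```bash
cat > m.py <<'E'
from h import *
np.set_printoptions(precision=4,suppress=True)
T=cams.grab_frame('top');S=cams.grab_frame('side')
zt=lambda u,v:(205+u/3.7,115+v/3.7)
zs=lambda u,v:(230+(u-446)/2.7,165+v/2.7)
E
python3 - <<'E'
from m import *
def ang(z,a,b):
    p=atz(T,zt(*a),z);q=atz(T,zt(*b),z);d=q-p;return np.degrees(np.arctan2(d[1],d[0])),np.linalg.norm(d)
for z,a,b in[(.008,(72,362),(58,215)),(.008,(72,362),(283,338)),(.03,(95,345),(217,333)),(.03,(95,345),(82,212)),(.03,(217,333),(205,207)),(.055,(60,208),(38,62)),(.055,(60,208),(220,195)),(.055,(220,195),(200,45)),(.055,(38,62),(200,45))]: print(z,ang(z,a,b))
h=np.array([atz(T,zt(*a),.055) for a in[(38,62),(200,45),(220,195),(60,208)]]);print('housing c',h.mean(0))
print('flange c',np.mean([atz(T,zt(*a),.03) for a in[(82,212),(205,207),(217,333),(95,345)]],0))
print('shaft',atz(T,zt(126,89),.121),tri([ray(T,zt(126,89)),ray(S,zs(735,35))]), 'boss',atz(T,zt(130,122),.069))
print('knob',atz(T,zt(149,281),.071),'tip',atz(T,zt(149,252),.071),atz(T,zt(150,315),.071))
print('side knob',tri([ray(T,zt(149,281)),ray(S,zs(632,108))]))
print('pulley',atz(T,zt(341,486),.034),atz(S,zs(540,242),.034),'disc',atz(T,zt(336,490),.012),'screw',atz(T,zt(364,510),.025),atz(S,zs(525,268),.023))
g=T['color']
s=telemetry.observe();print(s['clock'],s['qpos'])
E
```

```text
0.008 (np.float64(6.86645075833776), np.float64(0.08941375040518018))
0.008 (np.float64(-82.44585066344425), np.float64(0.12641196222455395))
0.03 (np.float64(-83.30157047681202), np.float64(0.07122815607849446))
0.03 (np.float64(6.903892614248012), np.float64(0.07916420001444102))
0.03 (np.float64(6.246133742699994), np.float64(0.07524205092656189))
0.055 (np.float64(9.908382583132889), np.float64(0.08687914719630958))
0.055 (np.float64(-84.03411641062098), np.float64(0.09163856225601438))
0.055 (np.float64(8.29214687260044), np.float64(0.08948373816788464))
0.055 (np.float64(-82.3662876519333), np.float64(0.09401966770017797))
housing c [ 0.596  -0.1988  0.055 ]
flange c [ 0.5151 -0.2114  0.03  ]
shaft [ 0.5984 -0.1993  0.121 ] [ 0.6017 -0.1997  0.1162] boss [ 0.595  -0.1996  0.069 ]
knob [ 0.5036 -0.2122  0.071 ] tip [ 0.52   -0.2119  0.071 ] [ 0.4844 -0.2132  0.071 ]
side knob [ 0.5059 -0.2127  0.0699]
pulley [ 0.3926 -0.3238  0.034 ] [ 0.3976 -0.33    0.034 ] disc [ 0.3913 -0.323   0.012 ] screw [ 0.3793 -0.3381  0.025 ] [ 0.383  -0.3424  0.023 ]
3.0 [ 1.2328  0.5214 -0.0363  1.5995  0.0212  1.0211 -0.1128]
```

apply_moves([
  [1.5,-1,0,-0.12],
  [4.5,-3,0,-0.24],
  [8,-5.5,0,-0.36],
  [11.5,-8,0,-0.48],
  [15,-10.5,0,-0.6],
  [18.5,-12.5,0,-0.72],
  [22,-15,0,-0.84],
  [25.5,-17,0,-0.96],
  [29,-19.5,0,-1.08],
  [32,-21.5,0,-1.2],
], claw=0.3, force=60)

```text
clock: 3.83
position: [0.4182, -0.3089, 0.2316]
tool_rot: [3.141, 0.0, 1.474]
force: [-0.5, -1.6, 1.1]
grip_width: 0.0595
```

```bash
cat >> h.py <<'E'
def st(tgt=None):
    np.set_printoptions(precision=4,suppress=True)
    s=telemetry.observe(); o=s['tool_rot'];p=np.array(s['position'])
    print('t',round(s['clock'],2),'p',p,'rpy',np.array(o),'F',np.round(s['force'],1),'M',np.round(s['moment'],2),'w',round(s['grip_width']*1000,1),'q',np.round(s['qpos'],2))
    if tgt is not None:
        d=R.from_euler('xyz',o).as_matrix().T@(np.array(tgt[:3])-p); th=(o[2]-tgt[3]+np.pi)%(2*np.pi)-np.pi
        print('move cm',np.round(d*100,2),'turn',round(th,3))
E
python3 -c "
from h import *
st([.504,-.212,.2,3.27])"
```

```text
t 3.83 p [ 0.4182 -0.3089  0.2316] rpy [3.1411 0.0004 1.4738] F [-0.5 -1.6  1.1] M [0.04 0.04 0.01] w 59.5 q [ 0.85  0.38 -0.42  1.86  0.19  0.94  0.24]
move cm [10.47  7.6   3.16] turn -1.796
```

apply_moves([
  [1.5,1,0.4,-0.12],
  [3,2,0.8,-0.24],
  [4.5,3,1.2,-0.36],
  [6,4,1.6,-0.48],
  [7,5,2,-0.6],
  [8,6,2.4,-0.72],
  [9,6.8,2.8,-0.84],
  [10,7.3,3,-0.96],
  [10.4,7.6,3.1,-1.08],
  [10.47,7.6,3.1,-1.2],
])

```text
clock: 4.67
position: [0.5042, -0.2132, 0.2001]
tool_rot: [3.141, -0.0, 2.675]
force: [-0.5, 0.1, -0.5]
grip_width: 0.0598
```

apply_moves([
  [0,0,1,-0.12],
  [0,0,2,-0.24],
  [0,0,3,-0.36],
  [0,0,4,-0.48],
  [0,0,5,-0.596],
  [0,0,6,-0.596],
  [0,0,7,-0.596],
  [0,0,8,-0.596],
  [0,0,9,-0.596],
  [0,0,9,-0.596],
])

```text
clock: 5.5
position: [0.5027, -0.2141, 0.1085]
tool_rot: [3.141, -0.002, -3.021]
force: [-1.1, 0.3, 0.1]
grip_width: 0.0595
```

```bash
python3 -c "
from h import *
st([.504,-.212,.045,3.27])
for c in ('top','side'):
    f=cams.grab_frame(c);cv2.imwrite(f'pics/{c}1.png',f['color'][:,:,::-1])
t=cv2.imread('pics/top1.png');s=cv2.imread('pics/side1.png')
a=cv2.resize(t[115:255,185:305],None,fx=3.3,fy=3.3,interpolation=cv2.INTER_CUBIC)
b=cv2.resize(s[125:265,230:350],None,fx=3.3,fy=3.3,interpolation=cv2.INTER_CUBIC)
cv2.imwrite('pics/z1.png',np.hstack([a,b]))"
```

```text
t 5.5 p [ 0.5027 -0.2141  0.1085] rpy [ 3.1407 -0.0019 -3.021 ] F [-1.1  0.3  0.1] M [ 0.    0.02 -0.02] w 59.5 q [ 0.83  0.67 -0.76  1.88  0.62  0.84  1.44]
move cm [-0.17  0.19  6.35] turn -0.008
```

View pics/z1.png

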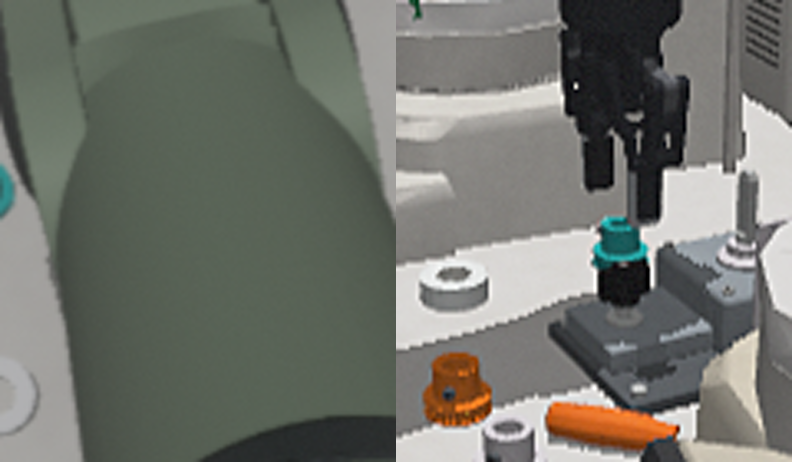

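The side view shows the gripper above the knob, with the teal pulley behind it. The top view is blocked by the arm. I'll descend and grip.

apply_moves([
  [-0.1,0.1,0.8,0],
  [-0.1,0.1,1.6,0],
  [-0.1,0.1,2.4,0],
  [-0.1,0.1,3.2,0],
  [-0.1,0.1,4,0],
  [-0.1,0.1,4.8,0],
  [-0.1,0.1,5.5,0],
  [-0.1,0.1,6.1,0],
  [-0.1,0.1,6.35,0],
  [-0.1,0.1,6.35,0],
])

```text
clock: 6.43
position: [0.5041, -0.2131, 0.0462]
tool_rot: [3.141, -0.001, -3.019]
force: [-0.2, -0.1, 0.4]
grip_width: 0.0595
```

apply_moves([
  [0,0,0,0],
  [0,0,0,0],
  [0,0,0,0],
  [0,0,0,0],
  [0,0,0,0],
  [0,0,0,0],
  [0,0,0,0],
  [0,0,0,0],
  [0,0,0,0],
  [0,0,0,0],
], claw=1, force=60)

```text
clock: 7.27
position: [0.5044, -0.2126, 0.0472]
tool_rot: [3.141, 0.0, -3.019]
force: [-2.3, 4.2, 6.2]
grip_width: 0.0171
```

```bash
python3 -c "
from h import *
st([.504,-.212,.039,3.27])"
```

```text
t 7.27 p [ 0.5044 -0.2126  0.0472] rpy [ 3.1411  0.0004 -3.0189] F [-2.3  4.2  6.2] M [1.04 0.45 0.01] w 17.1 q [ 0.78  0.76 -0.69  1.91  0.71  0.73  1.36]
move cm [0.03 0.07 0.82] turn -0.006
```

apply_moves([
  [0,0,0.2,0],
  [0,0,0.4,0],
  [0,0,0.6,0],
  [0,0,0.7,0],
  [0,0,0.7,0],
  [0,0,0.7,0.06],
  [0,0,0.7,0.12],
  [0,0,0.7,0.18],
  [0,0,0.7,0.24],
  [0,0,0.7,0.3],
])

```text
clock: 8.1
position: [0.5045, -0.2122, 0.0405]
tool_rot: [3.141, 0.0, 2.962]
force: [-4.4, 8.2, 12.6]
grip_width: 0.0173
```

```bash
python3 -c "
from h import *
st([.504,-.212,.039,3.27])"
```

```text
t 8.1 p [ 0.5045 -0.2122  0.0405] rpy [3.1407 0.0004 2.9616] F [-4.4  8.2 12.6] M [1.77 1.   0.07] w 17.3 q [ 0.73  0.75 -0.61  1.91  0.66  0.69  1.1 ]
move cm [0.06 0.01 0.15] turn -0.308
```

apply_moves([
  [0,0,0,0.12],
  [0,0,0,0.24],
  [0,0,0,0.36],
  [0,0,0,0.48],
  [0,0,0,0.6],
  [0,0,0,0.72],
  [0,0,0,0.84],
  [0,0,0,0.96],
  [0,0,0,1.06],
  [0,0,0,1.12],
])

```text
clock: 8.93
position: [0.5056, -0.2109, 0.0406]
tool_rot: [3.139, -0.001, 1.84]
force: [0.9, 13.6, 10.4]
grip_width: 0.0177
```

```bash
python3 -c "
from h import *
st([.504,-.212,.039,3.27])"
```

```text
t 8.93 p [ 0.5056 -0.2109  0.0406] rpy [ 3.1391 -0.0013  1.84  ] F [ 0.9 13.6 10.4] M [ 3.   -0.2   0.08] w 17.7 q [ 0.53  0.7  -0.33  1.92  0.39  0.58  0.21]
move cm [-0.06 -0.18  0.16] turn -1.43
```

apply_moves([
  [0,0,0,0],
  [0,0,0,0],
  [0,0,0,0],
  [0,0,0,0],
  [0,0,-0.5,0],
  [0,0,-2,0],
  [0,0,-4.5,0],
  [0,0,-7.5,0],
  [0,0,-10.5,0],
  [0,0,-13,0],
], claw=0.6)

```text
clock: 9.77
position: [0.5043, -0.2134, 0.1721]
tool_rot: [3.141, 0.0, 1.844]
force: [0.2, 0.1, 0.8]
grip_width: 0.034
```

```bash
python3 -c "
from h import *
st([.598,-.200,.15,2.5])
for c in ('top','side'):
    f=cams.grab_frame(c);cv2.imwrite(f'pics/{c}2.png',f['color'][:,:,::-1])
t=cv2.imread('pics/top2.png');s=cv2.imread('pics/side2.png')
a=cv2.resize(t[115:255,185:305],None,fx=3.3,fy=3.3,interpolation=cv2.INTER_CUBIC)
b=cv2.resize(s[170:260,270:350],None,fx=5.1,fy=5.1,interpolation=cv2.INTER_CUBIC)
b=b[:462,:396]
cv2.imwrite('pics/z2.png',np.hstack([a,np.pad(b,((0,462-b.shape[0]),(0,396-b.shape[1]),(0,0)))]))"
```

```text
t 9.77 p [ 0.5043 -0.2134  0.1721] rpy [3.1409 0.0004 1.844 ] F [0.2 0.1 0.8] M [ 0.01 -0.01 -0.01] w 34.0 q [ 0.61  0.5  -0.43  1.85  0.27  0.85  0.32]
move cm [-1.23  9.38  2.22] turn -0.656
```

View pics/z2.png

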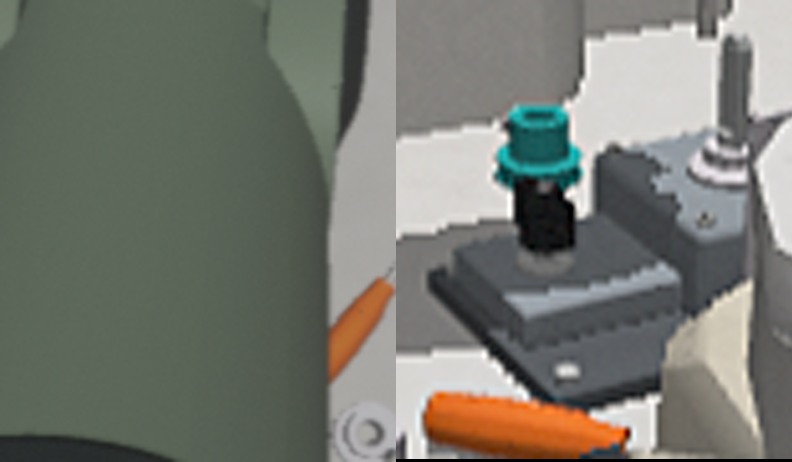

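The side view shows the knob lower and turned, with a slim end towards the camera, so it looks caught. I'll confirm with a light touch: z 0.0685 gives no force if it is down by 4 mm or more.

apply_moves([
  [0,-0.1,2,0],
  [0,-0.1,5,0],
  [0,-0.1,7.5,0],
  [0,-0.1,9,0],
  [0,-0.1,9.6,0],
  [0,-0.1,9.8,0],
  [0,-0.1,10,0],
  [0,-0.1,10.2,0],
  [0,-0.1,10.35,0],
  [0,-0.1,10.35,0],
], claw=1)

```text
clock: 10.7
position: [0.5039, -0.2138, 0.0671]
tool_rot: [3.14, 0.001, 1.844]
force: [-1.5, 0.1, 7.7]
grip_width: 0.0003
```

```bash
python3 -c "
from h import *
st([.598,-.200,.15,2.5])"
```

```text
t 10.7 p [ 0.5039 -0.2138  0.0671] rpy [3.1403 0.001  1.8437] F [-1.5  0.1  7.7] M [ 0.06  0.23 -0.02] w 0.3 q [ 0.55  0.65 -0.36  1.92  0.37  0.64  0.23]
move cm [-1.22  9.44 -8.28] turn -0.656
```

apply_moves([
  [0,0,-0.05,0],
  [0,0,-0.1,0],
  [0,0,-0.15,0],
  [0,0,-0.2,0],
  [0,0,-0.2,0],
  [0,0,-0.2,0],
  [0,0,-0.2,0],
  [0,0,-0.2,0],
  [0,0,-0.2,0],
  [0,0,-0.2,0],
])

```text
clock: 11.53
position: [0.5033, -0.2135, 0.0683]
tool_rot: [-3.142, -0.0, 1.844]
force: [-0.2, 0.2, 0.1]
grip_width: -0.0001
```

```bash
python3 -c "
from h import *
st([.598,-.200,.15,2.5])"
```

```text
t 11.53 p [ 0.5033 -0.2135  0.0683] rpy [-3.1416 -0.0001  1.8437] F [-0.2  0.2  0.1] M [ 0.05 -0.02 -0.02] w -0.1 q [ 0.55  0.65 -0.36  1.92  0.37  0.64  0.24]
move cm [-1.25  9.48 -8.17] turn -0.656
```

apply_moves([
  [0,0,-2,0],
  [0,0,-5,0],
  [0,0,-8,0],
  [-0.2,2,-9,-0.1],
  [-0.5,4,-9,-0.2],
  [-0.8,6.5,-9,-0.3],
  [-1.1,8.5,-9,-0.4],
  [-1.25,9.3,-9,-0.476],
  [-1.25,9.55,-9,-0.476],
  [-1.25,9.55,-9,-0.476],
], claw=0.6, force=20)

```text
clock: 12.37
position: [0.5986, -0.1996, 0.1578]
tool_rot: [3.142, -0.001, 2.317]
force: [0.4, 0.2, 0.4]
grip_width: 0.0345
```

```bash
python3 -c "
from h import *
st([.599,-.2003,.080,2.32])
f=cams.grab_frame('side');cv2.imwrite('pics/s3.png',cv2.resize(f['color'][110:230,290:390,::-1],None,fx=4.5,fy=4.5,interpolation=cv2.INTER_CUBIC))"
```

```text
t 12.37 p [ 0.5986 -0.1996  0.1578] rpy [ 3.1416 -0.0008  2.3174] F [0.4 0.2 0.4] M [0.04 0.04 0.05] w 34.5 q [ 0.57  0.66 -0.52  1.63  0.38  0.96  0.66]
move cm [-0.08 -0.02  7.78] turn -0.003
```

View pics/s3.png

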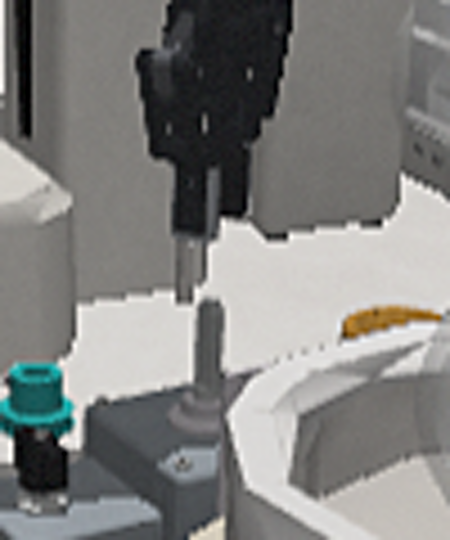

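The gripper is above the shaft with the fingers either side of its column (shaft tip at about (337,176) in the side picture). I'll descend and pinch lightly.

apply_moves([
  [-0.05,0,1,0],
  [-0.05,0,2,0],
  [-0.05,0,3,0],
  [-0.05,0,4,0],
  [-0.05,0,5,0],
  [-0.05,0,6,0],
  [-0.05,0,7,0],
  [-0.05,0,7.5,0],
  [-0.05,0,7.7,0],
  [-0.05,0,7.7,0],
])

```text
clock: 13.25
position: [0.5989, -0.2001, 0.0808]
tool_rot: [-3.141, -0.001, 2.32]
force: [-0.5, -0.1, -0.0]
grip_width: 0.034
```

apply_moves([
  [0,0,0,0],
  [0,0,0,0],
  [0,0,0,0],
  [0,0,0,0],
  [0,0,0,0],
  [0,0,0,0],
  [0,0,0,0],
  [0,0,0,0],
  [0,0,0,0],
  [0,0,0,0],
], claw=1, force=20)

```text
clock: 14.08
position: [0.6007, -0.1989, 0.0821]
tool_rot: [3.138, 0.001, 2.321]
force: [8.1, 4.8, -4.7]
grip_width: 0.0118
```

```bash
python3 -c "
from h import *
st([.599,-.2003,.080,2.32])"
```

```text
t 14.08 p [ 0.6007 -0.1989  0.0821] rpy [3.1383 0.0014 2.3208] F [ 8.1  4.8 -4.7] M [ 1.02 -1.56  0.  ] w 11.8 q [ 0.54  0.75 -0.48  1.67  0.45  0.82  0.61]
move cm [ 0.01 -0.22  0.21] turn 0.001
```

apply_moves([
  [0,0,0,0],
  [0,0.1,0,0],
  [0,0.2,0,0],
  [0,0.2,0,-0.1],
  [0,0.2,0,-0.2],
  [0,0.2,0,-0.3],
  [0,0.2,0,-0.4],
  [0,0.2,0,-0.4],
  [0,0.2,0,-0.4],
  [0,0.2,0,-0.4],
], claw=0.75)

```text
clock: 14.92
position: [0.6005, -0.199, 0.0814]
tool_rot: [-3.142, 0.0, 2.716]
force: [0.4, -0.5, -0.3]
grip_width: 0.0216
```

apply_moves([
  [0,0,0,0],
  [0,0,0,0],
  [0,0,0,0],
  [0,0,0,0],
  [0,0,0,0],
  [0,0,0,0],
  [0,0,0,0],
  [0,0,0,0],
  [0,0,0,0],
  [0,0,0,0],
], claw=1)

```text
clock: 15.75
position: [0.6004, -0.1991, 0.0814]
tool_rot: [-3.141, 0.0, 2.719]
force: [-3.6, -3.3, 5.2]
grip_width: 0.0126
```

```bash
python3 -c "
from h import *
st([.599,-.2003,.080,2.32])"
```

```text
t 15.75 p [ 0.6004 -0.1991  0.0814] rpy [-3.1413  0.0001  2.7194] F [-3.6 -3.3  5.2] M [-0.71  0.63 -0.04] w 12.6 q [ 0.6   0.78 -0.58  1.67  0.53  0.86  0.95]
move cm [ 0.08 -0.17  0.14] turn 0.399
```

apply_moves([
  [0,0,0,0],
  [0,0,0,0.05],
  [0,0,0,0.15],
  [0,0,0,0.27],
  [0,0,0,0.39],
  [0,0,0,0.51],
  [0,0,0,0.63],
  [0,0,0,0.75],
  [0,0,0,0.83],
  [0,0,0,0.83],
], claw=0.75)

```text
clock: 16.58
position: [0.6008, -0.1981, 0.0812]
tool_rot: [3.141, -0.0, 1.886]
force: [0.0, 1.2, -0.5]
grip_width: 0.0214
```

apply_moves([
  [0,0,0,0],
  [0,0,0,0],
  [0,0,0,0],
  [0,0,0,0],
  [0,0,0,0],
  [0,0,0,0],
  [0,0,0,0],
  [0,0,0,0],
  [0,0,0,0],
  [0,0,0,0],
], claw=1)

```text
clock: 17.42
position: [0.6014, -0.198, 0.0813]
tool_rot: [3.14, -0.0, 1.894]
force: [5.5, 2.9, -2.2]
grip_width: 0.01
```

```bash
python3 -c "
from h import *
st([.599,-.2003,.080,2.32])"
```

```text
t 17.42 p [ 0.6014 -0.198   0.0813] rpy [ 3.1395 -0.0005  1.8937] F [ 5.5  2.9 -2.2] M [ 0.52 -1.11 -0.01] w 10.0 q [ 0.47  0.74 -0.38  1.67  0.35  0.8   0.26]
move cm [-0.14 -0.3   0.13] turn -0.426
```

apply_moves([
  [0,0,0,0],
  [0,0,0,0],
  [0,0.05,0,0.05],
  [0,0.1,0,0.1],
  [0,0.1,0,0.15],
  [0,0.1,0,0.15],
  [0,0.1,0,0.15],
  [0,0.1,0,0.15],
  [0,0.1,0,0.15],
  [0,0.1,0,0.15],
], claw=0.75)

```text
clock: 18.25
position: [0.6014, -0.1986, 0.0813]
tool_rot: [-3.142, -0.0, 1.741]
force: [0.3, 0.2, -0.2]
grip_width: 0.0215
```

apply_moves([
  [0,0,0,0],
  [0,0,0,0],
  [0,0,0,0],
  [0,0,0,0],
  [0,0,0,0],
  [0,0,0,0],
  [0,0,0,0],
  [0,0,0,0],
  [0,0,0,0],
  [0,0,0,0],
], claw=1, force=40)

```text
clock: 19.08
position: [0.6015, -0.1986, 0.0813]
tool_rot: [3.141, 0.0, 1.74]
force: [2.6, -1.3, 0.8]
grip_width: 0.0101
```

```bash
python3 -c "
from h import *
st([.599,-.2003,.080,2.32])"
```

```text
t 19.08 p [ 0.6015 -0.1986  0.0813] rpy [3.1414 0.0001 1.7398] F [ 2.6 -1.3  0.8] M [-0.25 -0.4   0.04] w 10.1 q [ 0.45  0.73 -0.34  1.67  0.32  0.79  0.13]
move cm [-0.13 -0.28  0.13] turn -0.58
```

apply_moves([
  [0,0,0,0],
  [0,0,0,0],
  [0,0,0,0],
  [0,0,0,-0.04],
  [0,0,0,-0.08],
  [0,0,0,-0.08],
  [0,0,0,-0.08],
  [0,0,0,-0.08],
  [0,0,0,-0.08],
  [0,0,0,-0.08],
], claw=0.75)

```text
clock: 19.92
position: [0.6014, -0.1985, 0.0813]
tool_rot: [-3.142, 0.0, 1.819]
force: [0.0, 0.4, 0.2]
grip_width: 0.0212
```

apply_moves([
  [0,0,0,0],
  [0,0,0,0],
  [0,0,0,0],
  [0,0,0,0],
  [0,0,0,0],
  [0,0,0,0],
  [0,0,0,0],
  [0,0,0,0],
  [0,0,0,0],
  [0,0,0,0],
], claw=1, force=40)

```text
clock: 20.75
position: [0.6016, -0.1984, 0.0814]
tool_rot: [3.141, 0.0, 1.82]
force: [3.8, 0.9, 0.3]
grip_width: 0.01
```

```bash
python3 -c "
from h import *
st([.599,-.2003,.080,3.27])"
```

```text
t 20.75 p [ 0.6016 -0.1984  0.0814] rpy [3.1412 0.     1.8199] F [3.8 0.9 0.3] M [ 0.15 -0.8   0.05] w 10.0 q [ 0.46  0.74 -0.36  1.67  0.34  0.79  0.2 ]
move cm [-0.11 -0.3   0.14] turn -1.45
```

apply_moves([
  [0.02,0,0,-0.1],
  [0.04,0,0,-0.2],
  [0.05,-0.01,0,-0.3],
  [0.07,-0.02,0,-0.4],
  [0.08,-0.03,0,-0.5],
  [0.09,-0.04,0,-0.6],
  [0.1,-0.05,0,-0.7],
  [0.11,-0.06,0,-0.8],
  [0.12,-0.07,0,-0.9],
  [0.13,-0.08,0,-1.0],
])

```text
clock: 21.58
position: [0.6003, -0.1976, 0.0814]
tool_rot: [-3.141, -0.0, 2.824]
force: [0.6, -0.0, 1.4]
grip_width: 0.01
```

```bash
python3 -c "
from h import *
st([.5998,-.1977,.0813,3.27])"
```

```text
t 21.58 p [ 0.6003 -0.1976  0.0814] rpy [-3.1414 -0.      2.8245] F [ 0.6 -0.   1.4] M [ 0.12 -0.26 -0.11] w 10.0 q [ 0.62  0.78 -0.61  1.67  0.55  0.87  1.03]
move cm [ 0.04 -0.02  0.01] turn -0.446
```

apply_moves([
  [0.01,0,0,-0.1],
  [0.02,0,0,-0.2],
  [0.03,-0.01,0,-0.3],
  [0.04,-0.02,0,-0.4],
  [0.04,-0.02,0,-0.45],
  [0.04,-0.02,0,-0.45],
  [0.04,-0.02,0,-0.45],
  [0.04,-0.02,0,-0.45],
  [0.04,-0.02,0,-0.45],
  [0.04,-0.02,0,-0.45],
])

```text
clock: 22.42
position: [0.5996, -0.1977, 0.0814]
tool_rot: [-3.141, -0.001, -3.014]
force: [-0.2, 0.2, 5.8]
grip_width: 0.0096
```

```bash
python3 -c "
from h import *
st([.392,-.324,.12,.77])
s=telemetry.observe()"
```

```text
t 22.42 p [ 0.5996 -0.1977  0.0814] rpy [-3.1414 -0.0007 -3.0135] F [-0.2  0.2  5.8] M [0.09 0.19 0.03] w 9.6 q [ 0.68  0.81 -0.71  1.67  0.64  0.91  1.41]
move cm [22.2  -9.88 -3.85] turn 2.5
```

apply_moves([
  [0,0,0,0],
  [0,0,0,0],
  [0,0,-0.5,0],
  [0,0,-3,0],
  [0,0,-6,0],
  [0,0,-8.5,0.1],
  [2.5,-1,-8.5,0.22],
  [5.5,-2.5,-8.5,0.34],
  [9,-4,-8.5,0.46],
  [12.5,-5.5,-8.5,0.58],
], claw=0.6)

```text
clock: 23.25
position: [0.4815, -0.2685, 0.1665]
tool_rot: [-3.142, 0.0, 2.684]
force: [0.7, -2.1, -0.1]
grip_width: 0.0341
```

```bash
python3 -c "
from h import *
st([.392,-.324,.10,1.47])"
```

```text
t 23.25 p [ 0.4815 -0.2685  0.1665] rpy [-3.1416  0.0001  2.6842] F [ 0.7 -2.1 -0.1] M [-0.06 -0.05  0.  ] w 34.1 q [ 0.88  0.56 -0.66  1.83  0.43  0.9   1.13]
move cm [ 5.58 -8.93  6.65] turn 1.214
```

apply_moves([
  [1,-2,0.3,0.12],
  [2.5,-4,0.8,0.24],
  [4,-6,1.5,0.36],
  [5,-8,2.5,0.48],
  [5.5,-8.8,3.5,0.6],
  [5.58,-8.93,4.5,0.72],
  [5.58,-8.93,5.5,0.84],
  [5.58,-8.93,6.2,0.96],
  [5.58,-8.93,6.5,1.08],
  [5.58,-8.93,6.5,1.2],
], claw=0.35)

```text
clock: 24.08
position: [0.3935, -0.3238, 0.1009]
tool_rot: [-3.141, -0.001, 1.484]
force: [-0.4, 0.5, -0.9]
grip_width: 0.0554
```

```bash
python3 -c "
from h import *
st([.392,-.324,.015,1.47])
f=cams.grab_frame('side');cv2.imwrite('pics/s4.png',cv2.resize(f['color'][150:300,200:340,::-1],None,fx=4,fy=4,interpolation=cv2.INTER_CUBIC))"
```

```text
t 24.08 p [ 0.3935 -0.3238  0.1009] rpy [-3.1408 -0.0006  1.4839] F [-0.4  0.5 -0.9] M [ 0.01  0.   -0.01] w 55.4 q [ 0.81  0.55 -0.31  2.    0.27  0.64  0.23]
move cm [-0.04 -0.14  8.59] turn 0.014
```

View pics/s4.png

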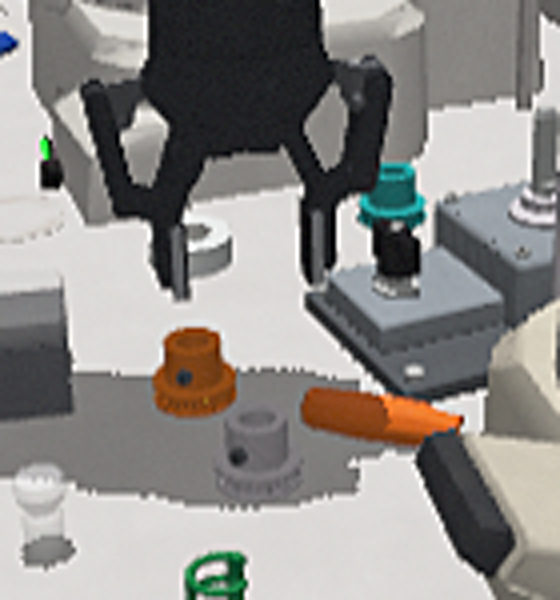

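The jaws are above the aluminium pulley (hub top at about (264,254) in the side view, screw at (259,264)). I'll check the alignment by projection.

```bash
python3 -c "
from m import *
print(proj(S,[.3935,-.3238,.034]),proj(S,[.393,-.327,.034]),proj(T,[.393,-.327,.034]),zt(341,486))
print(tri([ray(T,zt(341,486)),ray(S,(264.5,253.8))]))
print('jawtips',proj(S,[.3935+.028,-.3238,.105]),proj(S,[.3935-.028,-.3238,.105]))
c=np.array([.394,-.326,.023])
for a in np.radians([-125,-130,-135,-140,-145]): print(np.degrees(a),proj(S,c+.022*np.array([np.cos(a),np.sin(a),0]))-proj(S,c+[0,0,.011]),proj(T,c+.022*np.array([np.cos(a),np.sin(a),0]))-proj(T,c+[0,0,.011]))
"
```

```text
[261.9186 253.3836] [262.0897 254.2677] [298.6462 246.201 ] (297.1621621621622, 246.35135135135135)
[ 0.3955 -0.3245  0.0327]
jawtips [274.9338 218.4175] [245.6559 222.9999]
-125.00000000000001 [-3.8091 10.9464] [7.8169 6.2318]
-130.0 [-4.7433 10.7662] [7.2742 6.9338]
-135.0 [-5.6373 10.5403] [6.672  7.5852]
-140.0 [-6.484  10.2705] [6.0149 8.181 ]
-145.0 [-7.2766  9.9593] [5.3079 8.7165]
```

apply_moves([
  [-0.05,0.1,1.5,0],
  [-0.05,0.1,3,0],
  [-0.05,0.1,4.5,0],
  [-0.05,0.1,6,0],
  [-0.05,0.1,7,0],
  [-0.05,0.1,7.8,0],
  [-0.05,0.1,8.3,0],
  [-0.05,0.1,8.5,0],
  [-0.05,0.1,8.5,0],
  [-0.05,0.1,8.5,0],
])

```text
clock: 25.07
position: [0.3949, -0.3248, 0.0167]
tool_rot: [3.141, 0.0, 1.49]
force: [0.0, -1.3, 0.3]
grip_width: 0.0559
```

apply_moves([
  [0,0,0,0],
  [0,0,0,0],
  [0,0,0,0],
  [0,0,0,0],
  [0,0,0,0],
  [0,0,0,0],
  [0,0,0,0],
  [0,0,0,0],
  [0,0,0,0],
  [0,0,0,0],
], claw=1, force=20)

```text
clock: 25.9
position: [0.3949, -0.3248, 0.0168]
tool_rot: [3.141, 0.001, 1.49]
force: [-1.2, 1.4, 7.0]
grip_width: 0.0288
```

```bash
python3 -c "
from h import *
st([.3945,-.3245,.015,.155])"
```

```text
t 25.9 p [ 0.3949 -0.3248  0.0168] rpy [3.141  0.0005 1.4899] F [-1.2  1.4  7. ] M [0.12 0.22 0.09] w 28.8 q [ 0.75  0.69 -0.24  2.03  0.35  0.46  0.17]
move cm [ 0.03 -0.05  0.18] turn 1.335
```

apply_moves([
  [0,0,0,0],
  [0,0,-0.1,0.08],
  [0,0,-0.1,0.2],
  [0,0,-0.1,0.32],
  [0,0,-0.1,0.44],
  [0,0,-0.1,0.56],
  [0,0,-0.1,0.68],
  [0,0,-0.1,0.8],
  [0,0,-0.1,0.92],
  [0,0,-0.1,1.04],
], claw=0.45)

```text
clock: 26.73
position: [0.3948, -0.3246, 0.0175]
tool_rot: [3.141, -0.0, 0.444]
force: [0.6, 0.7, 0.3]
grip_width: 0.047
```

apply_moves([
  [0,0,0,0.12],
  [0,0,0,0.24],
  [0,0,0,0.28],
  [0,0,0,0.28],
  [0,0,0,0.28],
  [0,0,0,0.28],
  [0,0,0,0.28],
  [0,0,0,0.28],
  [0,0,0,0.28],
  [0,0,0,0.28],
], claw=1)

```text
clock: 27.57
position: [0.395, -0.3246, 0.0176]
tool_rot: [3.141, -0.001, 0.172]
force: [-0.5, 1.1, 5.0]
grip_width: 0.0292
```

```bash
python3 -c "
from h import *
st([.3945,-.3245,.015,.855])"
```

```text
t 27.57 p [ 0.395  -0.3246  0.0176] rpy [ 3.1414 -0.0007  0.172 ] F [-0.5  1.1  5. ] M [ 0.24 -0.02 -0.09] w 29.2 q [ 0.51  0.69  0.08  2.04 -0.12  0.42 -0.71]
move cm [-0.05 -0.02  0.26] turn -0.683
```

apply_moves([
  [0,0,0,0],
  [0,0,0,-0.08],
  [0,0,0,-0.2],
  [0,0,0,-0.32],
  [0,0,0,-0.44],
  [0,0,0,-0.56],
  [0,0,0.1,-0.68],
  [0,0,0.1,-0.683],
  [0,0,0.1,-0.683],
  [0,0,0.1,-0.683],
], claw=0.45)

```text
clock: 28.4
position: [0.3947, -0.3247, 0.0163]
tool_rot: [-3.142, -0.0, 0.849]
force: [0.0, 0.3, -0.0]
grip_width: 0.0467
```

apply_moves([
  [0,0,0,0],
  [0,0,0,0],
  [0,0,0,0],
  [0,0,0,0],
  [0,0,0,0],
  [0,0,0,0],
  [0,0,0,0],
  [0,0,0,0],
  [0,0,-0.5,0],
  [0,0,-1,0],
], claw=1, force=50)

```text
clock: 29.23
position: [0.3946, -0.3244, 0.0265]
tool_rot: [-3.141, 0.0, 0.852]
force: [0.6, -0.9, -1.4]
grip_width: 0.0275
```

```bash
python3 -c "
from h import *
st([.5998,-.1994,.16,1.696])"
```

```text
t 29.23 p [ 0.3946 -0.3244  0.0265] rpy [-3.141   0.0001  0.8521] F [ 0.6 -0.9 -1.4] M [ 0.01  0.05 -0.  ] w 27.5 q [ 0.64  0.67 -0.09  2.03  0.13  0.45 -0.26]
move cm [ 22.91   7.21 -13.36] turn -0.844
```

apply_moves([
  [0,0,-2,0],
  [0,0,-5,0],
  [0,0,-8.5,0],
  [0.5,0.2,-11.5,-0.08],
  [2.5,0.8,-13,-0.18],
  [5.5,1.7,-13.8,-0.28],
  [8.5,2.7,-14,-0.38],
  [12,3.7,-14,-0.48],
  [15.5,4.8,-14,-0.58],
  [18.5,5.8,-14,-0.68],
])

```text
clock: 30.07
position: [0.5619, -0.2216, 0.167]
tool_rot: [3.141, -0.0, 1.538]
force: [-0.3, 0.0, -1.3]
grip_width: 0.0276
```

apply_moves([
  [2,0.8,0,-0.1],
  [3,1.2,0,-0.15],
  [3.5,1.4,0,-0.164],
  [3.5,1.4,0,-0.164],
  [3.5,1.4,0,-0.164],
  [3.5,1.4,0,-0.164],
  [3.5,1.4,0,-0.164],
  [3.5,1.4,0,-0.164],
  [3.5,1.4,0,-0.164],
  [3.5,1.4,0,-0.164],
])

```text
clock: 30.9
position: [0.5753, -0.1893, 0.1663]
tool_rot: [-3.142, 0.0, 1.696]
force: [-0.1, -0.3, -1.2]
grip_width: 0.028
```

```bash
python3 -c "
from h import *
st([.5998,-.1994,.165,1.696])
f=cams.grab_frame('side');g=cams.grab_frame('top')
a=cv2.resize(f['color'][120:220,280:380,::-1],None,fx=4,fy=4,interpolation=cv2.INTER_CUBIC)
b=cv2.resize(g['color'][80:220,190:290,::-1],None,fx=4,fy=4,interpolation=cv2.INTER_CUBIC)[:400]
cv2.imwrite('pics/s5.png',np.hstack([a,b]))"
```

```text
t 30.9 p [ 0.5753 -0.1893  0.1663] rpy [-3.1416  0.0001  1.6961] F [-0.1 -0.3 -1.2] M [ 0.07 -0.01 -0.04] w 28.0 q [ 0.46  0.58 -0.35  1.7   0.24  0.9   0.14]
move cm [-1.31  2.31  0.13] turn 0.0
```

View pics/s5.png

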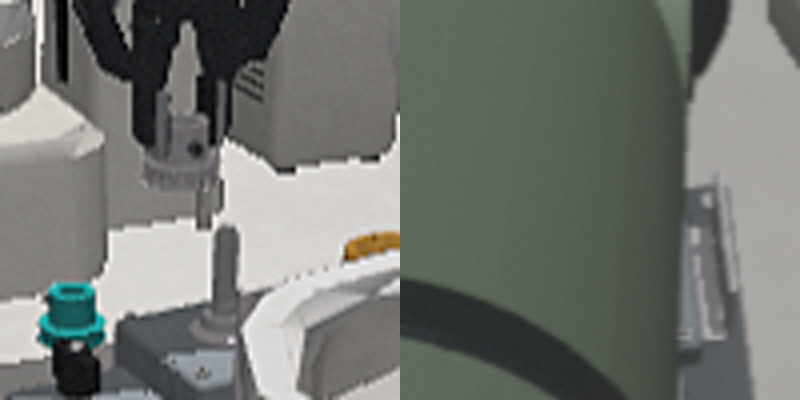

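```bash
python3 -c "
from m import *
c=np.array([.5753,-.1893,.1663-.0165+.023])
print('axis',proj(S,c),'hub top',proj(S,c+[0,0,.011]),'disc bottom',proj(S,c-[0,0,.023]))
for a in [-75,-80,-85,-90,-95]:
  r=np.radians(a);print(a,proj(S,c+.022*np.array([np.cos(r),np.sin(r),0])))
print('meas screw',280+197/4,120+148/4,'disc edges',280+145/4,280+220/4)
s=proj(S,c+[.022,0,-.017]),proj(S,c-[.022,0,.017]);print(s)
"
```

```text
axis [324.2644 153.8875] hub top [324.4008 149.0469] disc bottom [323.9838 163.8454]
-75 [330.5365 156.5061]
-80 [329.8088 156.6587]
-85 [329.0366 156.7901]
-90 [328.2262 156.899 ]
-95 [327.3839 156.9847]
meas screw 329.25 157.0 disc edges 316.25 335.0
(array([333.2283, 160.1626]), array([314.7607, 162.3898]))
```

```bash
python3 -c "
from h import *
f=cams.grab_frame('side')
cv2.imwrite('pics/s6.png',cv2.resize(f['color'][138:178,305:345,::-1],None,fx=14,fy=14,interpolation=cv2.INTER_CUBIC))"
```

```text
(no output)
```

View pics/s6.png

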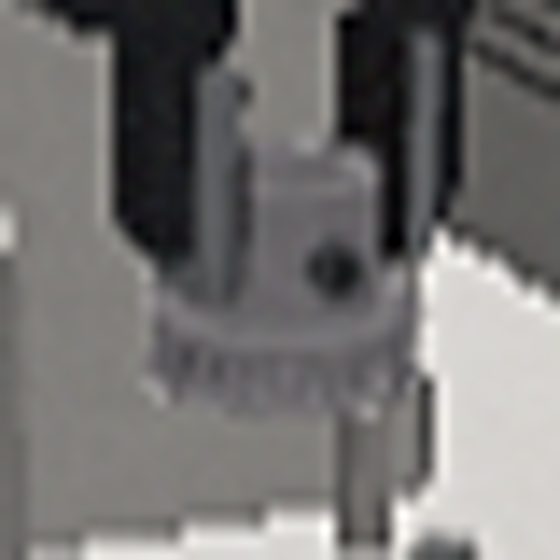

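The set screw at (329,157) faces the guard. By its offset from the axis it lags by about 0.1 rad, so I'll correct that much. Moving over the axis.

apply_moves([
  [-0.3,0.5,0,-0.03],
  [-0.7,1.2,0,-0.06],
  [-1.1,1.9,0,-0.1],
  [-1.3,2.25,0,-0.1],
  [-1.34,2.3,0,-0.1],
  [-1.34,2.3,0,-0.1],
  [-1.34,2.3,0,-0.1],
  [-1.34,2.3,0.5,-0.1],
  [-1.34,2.3,1,-0.1],
  [-1.34,2.3,1.5,-0.1],
])

```text
clock: 31.98
position: [0.5997, -0.1993, 0.1507]
tool_rot: [-3.141, -0.0, 1.797]
force: [0.9, 0.3, -2.1]
grip_width: 0.0276
```

```bash
python3 -c "
from m import *
st([.5998,-.1997,.128,1.796])
c=np.array([.5998,-.1994,.121]);print(proj(S,c))
cv2.imwrite('pics/s7.png',cv2.resize(S['color'][145:205,305:365,::-1],None,fx=9,fy=9,interpolation=cv2.INTER_CUBIC))"
```

```text
t 32.08 p [ 0.5993 -0.1992  0.1501] rpy [-3.1402 -0.0008  1.7968] F [-0.2  0.1 -1.1] M [-0.02  0.04 -0.04] w 27.6 q [ 0.47  0.64 -0.36  1.64  0.27  0.91  0.23]
move cm [-0.06  0.04  2.21] turn 0.001
[335.516  176.2152]
```

View pics/s7.png

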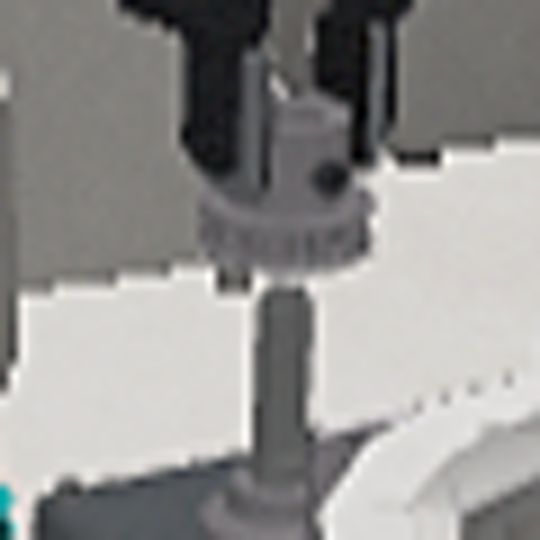

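The pulley is centred over the shaft (disc centre column 286, shaft 285), and the screw offset of 4.9 px matches the hole's direction. I'll lower it over the cone.

apply_moves([
  [-0.03,0.03,0.3,0],
  [-0.05,0.04,0.6,0],
  [-0.05,0.04,0.9,0],
  [-0.05,0.04,1.2,0],
  [-0.05,0.04,1.5,0],
  [-0.05,0.04,1.8,0],
  [-0.05,0.04,2.1,0],
  [-0.05,0.04,2.2,0],
  [-0.05,0.04,2.2,0],
  [-0.05,0.04,2.2,0],
])

```text
clock: 32.92
position: [0.6004, -0.1998, 0.1293]
tool_rot: [-3.142, -0.0, 1.797]
force: [-0.6, -0.2, -1.1]
grip_width: 0.0274
```

```bash
python3 -c "
from h import *
st([.5998,-.1997,.105,1.796])"
```

```text
t 32.92 p [ 0.6004 -0.1998  0.1293] rpy [-3.1415 -0.0001  1.7968] F [-0.6 -0.2 -1.1] M [-0.06 -0.03  0.01] w 27.4 q [ 0.46  0.67 -0.36  1.65  0.29  0.87  0.22]
move cm [ 0.02 -0.06  2.43] turn 0.001
```

No contact so far. I'll lower the screw tip past the cone, slowly.

apply_moves([
  [0.01,-0.04,0.4,0],
  [0.01,-0.04,0.8,0],
  [0.01,-0.04,1.1,0],
  [0.01,-0.04,1.3,0],
  [0.01,-0.04,1.5,0],
  [0.01,-0.04,1.7,0],
  [0.01,-0.04,1.9,0],
  [0.01,-0.04,2.1,0],
  [0.01,-0.04,2.3,0],
  [0.01,-0.04,2.3,0],
])

```text
clock: 33.75
position: [0.5998, -0.1997, 0.1059]
tool_rot: [-3.141, -0.0, 1.797]
force: [-0.3, -0.4, -1.3]
grip_width: 0.0278
```

```bash
python3 -c "
from h import *
st([.5998,-.1997,.0935,1.796])"
```

```text
t 33.75 p [ 0.5998 -0.1997  0.1059] rpy [-3.1412 -0.0003  1.7967] F [-0.3 -0.4 -1.3] M [ 0.03  0.   -0.01] w 27.8 q [ 0.46  0.7  -0.35  1.67  0.3   0.83  0.21]
move cm [ 0.01 -0.    1.24] turn 0.001
```

apply_moves([
  [0,0,0.2,0],
  [0,0,0.4,0],
  [0,0,0.6,0],
  [0,0,0.8,0],
  [0,0,1.0,0],
  [0,0,1.15,0],
  [0,0,1.2,0],
  [0,0,1.2,0],
  [0,0,1.2,0],
  [0,0,1.2,0],
])

```text
clock: 34.58
position: [0.6001, -0.1998, 0.0944]
tool_rot: [3.141, 0.0, 1.797]
force: [-0.7, -0.4, -1.3]
grip_width: 0.0274
```

```bash
python3 -c "
from m import *
st([.5998,-.1997,.0935,1.796])
c=np.array([.5998,-.1997,.100]);print('screw head exp',proj(S,c+.022*np.array([.125,-.992,0])))
cv2.imwrite('pics/s8.png',cv2.resize(S['color'][150:210,305:365,::-1],None,fx=9,fy=9,interpolation=cv2.INTER_CUBIC))"
```

```text
t 34.68 p [ 0.6001 -0.1998  0.0944] rpy [3.1414 0.0001 1.7967] F [ 0.1  0.  -1.3] M [-0.02 -0.03  0.  ] w 28.0 q [ 0.45  0.71 -0.34  1.67  0.31  0.81  0.2 ]
move cm [ 0.02 -0.03  0.09] turn 0.001
screw head exp [340.3781 188.3232]
```

View pics/s8.png

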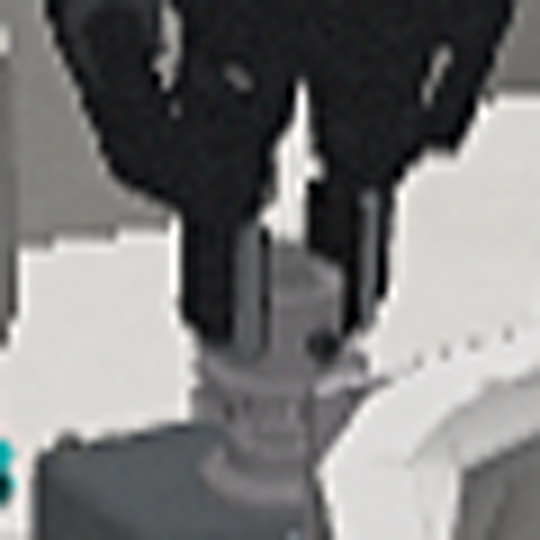

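apply_moves([
  [0.03,0,0,0],
  [0.06,0.01,0,0],
  [0.09,0.01,0,0],
  [0.12,0.01,0,0],
  [0.15,0.02,0,0],
  [0.18,0.02,0,0],
  [0.2,0.02,0,0],
  [0.2,0.02,0,0],
  [0.2,0.02,0,0],
  [0.2,0.02,0,0],
])

```text
clock: 35.52
position: [0.5999, -0.1985, 0.0944]
tool_rot: [3.141, 0.001, 1.796]
force: [1.5, -5.8, -2.0]
grip_width: 0.0275
```

```bash
python3 -c "
from h import *
st([.5998,-.1997,.0935,1.796])"
```

```text
t 35.52 p [ 0.5999 -0.1985  0.0944] rpy [3.1414 0.0008 1.7963] F [ 1.5 -5.8 -2. ] M [-1.19 -0.26  0.  ] w 27.5 q [ 0.45  0.71 -0.34  1.67  0.31  0.81  0.2 ]
move cm [-0.12 -0.03  0.09] turn 0.0
```

apply_moves([
  [0.02,0,0,0],
  [0.02,0,0,0],
  [0.02,0,0,0],
  [0.02,0,0,0],
  [0.02,0,0,0],
  [0.02,0,0,0],
  [0.02,0,0,0],
  [0.02,0,0,0],
  [0.02,0,0,0],
  [0.02,0,0,0],
])

```text
clock: 36.35
position: [0.5998, -0.1984, 0.0944]
tool_rot: [3.141, 0.001, 1.796]
force: [0.7, -5.9, -2.5]
grip_width: 0.0277
```

```bash
python3 -c "
from h import *
st([.5998,-.1997,.0935,1.796])
workorder.job_done()
st()"
```

```text
t 36.35 p [ 0.5998 -0.1984  0.0944] rpy [3.1414 0.001  1.7962] F [ 0.7 -5.9 -2.5] M [-1.3  -0.39  0.04] w 27.7 q [ 0.45  0.71 -0.34  1.67  0.31  0.81  0.2 ]
move cm [-0.12 -0.03  0.09] turn 0.0
the job is handed in; nothing more can be done
the job is handed in; nothing more can be done
```

I handed the job in at 36.4 s of the 64 s limit. My checks agreed with the goal; hand-in gave no verdict.

- **Knob:** I pushed it down, turned it clockwise about 1.4 rad and let go. A touch from above found no force at 68 mm and contact only at about 67 mm. It stands at 71 mm when up, so it is down about 4 mm by itself. Its turn angle I saw only roughly, in the side view.
- **Shaft:** pinching at different angles gave openings of 12.6, then 11.8, then 10.0 mm, where the flat lined up with the jaws. I turned the shaft 1.45 rad until the flat faced the hole, to within my estimate of the drive's angle.
- **Pulley:** I centred it with three pinches, gripped it at 50 N and lowered it over the shaft with no contact force. In the side picture the screw was within about half a pixel of where it should be with the screw at 100 mm and facing the hole.
- **Final hold:** the arm presses the screw towards the flat with a steady 5.9 N sideways. Contact came 0.9 mm past the shaft's axis, against the 0.8 mm of play expected.

**What disagreed:** the screw's angle in the jaws read differently in two pictures, by about 0.1 to 0.17 rad. I corrected by 0.1 rad, and the next picture agreed with the hole's direction to within a few degrees.

I did not measure the bystanders again at the end; the arm never worked close enough to touch them.

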